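# Shorten a telescoping leg by one hole and stow it in the drawer

### The job

Take the telescoping leg off its wooden rest, lay it in the grey jig with its rubber foot towards the stop and let go of it there. Then take it again across its spring button, press the button flush and slide the sleeve towards the foot until the button clicks out in the next hole. Put the shortened leg flat into the open drawer and push the drawer fully shut, leaving the other things on the bench where they are.

Things in the scene. Friction and masses are not known exactly. Their poses are not given: they have to be found in the camera images.
- leg: Telescoping leg, 0.25 kg, lying level: aluminium square sleeve, 26 x 26 x 115 mm, over a steel square inner tube, 20 x 20 mm, that ends in a black rubber foot 26 x 26 x 25 mm. 200 mm long at the start, 165 mm when shortened. The frame is the inner tube's: origin on the leg's underside below the button, x along the leg to the foot, y to the button's side, z up, middle line at z = 13 mm.
- leg_tube (a point): Middle of the bare stretch of inner tube at the start, 45 mm from the leg's origin in x, 13 mm above its underside; axes as the leg's. Along leg x: sleeve -100 to 15 mm (shortened: -65 to 50), bare tube from there to 75, foot 75 to 100 mm, pointing away from the robot at the start.
- leg_button (a point): Outer face of the button, a steel stud 11 mm across, 6.5 mm proud of a square hole in the sleeve's +y side (leg x = 0, y = 19.5, z = 13 mm). The next hole is 35 mm nearer the sleeve's tail. Pinching from above, one pad over the button, the other on the far wall, with 30 N or more presses it flush: the pad gap falls from 32.5 to about 26 mm and the pads can then drag the sleeve along.
- sleeve (a joint): Travel of the sleeve towards the foot (m): 0 at the start, 0.035 with the button in the next hole, 0.036 at most. It slides with 3 to 8 N while the button is pressed or hidden under its wall; past about 0.015 the button stays hidden without pressing. At the next hole it springs out by itself and stops the sleeve hard, with about 1 mm of play. With the button out the sleeve is locked.
- button (a joint): How far the button is pressed in (m): 0 out, 0.0065 flush with the sleeve's side; the sleeve is free beyond about 0.0035. Spring 1.2 N out, 4 N flush.
- rack: Fixed plywood rest, origin on the bench under the leg's starting origin (within 3 mm), x along the leg. It carries the leg's underside 35 mm up. Saddle at x = -20 to 20 mm with cheeks as high as the leg (61 mm) shields the button; second saddle at x = -95 to -75 mm, cheeks to 53 mm; base plate 6 mm. The leg is free to grasp between the saddles and on the bare tube beyond x = 20 mm.
- jig: Fixed grey jig, origin on the bench on its centre line, x to its stop. Saddle floors 35 mm up, 34 mm wide between cheeks 53 mm high: foot saddle x = 70 to 100 mm, ended by the stop (face at x = 100, top at 75 mm); tail saddle x = -64 to -44 mm; open between, base plate 6 mm. Foot against the stop: leg origin 35 mm above the jig's, axes alike. Jig and rest may swap places.
- cabinet: Fixed grey one-drawer cabinet, 210 x 230 x 85 mm (x, y, z), origin at the centre of its underside, its front facing its own -x.
- cabinet_drawer0 (a joint): How far the drawer is out towards the cabinet's -x (m): 0 shut, 0.13 to 0.14 at the start. It slides with about 1 N.
- drawer_in (a point): Centre of the drawer's inner floor, 22 mm above the bench, moving with the drawer; axes as the cabinet's. Inside 165 mm in x by 188 mm in y (the shortened leg goes in along y), walls 41 mm high. At the start it is open above from the front wall (x = -82 mm) to about x = 42 mm, the rest is under the cabinet's top: lay the leg near x = -20 mm.
- cabinet_drawer0_handle (a point): Middle of the drawer's bar handle, 115 mm long along y, 35 mm before the drawer's front face, 47 mm above the bench. Pushed to the cabinet's +x it shuts the drawer.
- spool: Bystander: spool of solder, 52 mm in diameter, 45 mm high, origin at the centre of its underside.
- tub: Bystander: small open red tub, 72 mm in diameter, 50 mm high, origin at the centre of its underside.
- cleaner: Bystander: round brass tip cleaner, 72 mm in diameter, 50 mm high, origin at the centre of its underside.
Mind the look-alikes: they are no part of the job. Several things have the shape of the jig; the one meant has the colours described above.

How it is judged:
By the outcome, as a careful person would: the job done as asked, in the order asked, and still so for the second after the job is handed in, with the robot touching nothing.
It also fails if it takes over 61 s, if anything falls off the work surface, if the arm or the gripper's body presses on something with over 40 N, if the wrist force passes 120 N, or if a joint passes its speed limit or range.

### The arm

A 6-joint arm with a two-finger parallel gripper is mounted at the origin on the work surface. World frame = base frame: x ahead of the robot, y to its left, z up, the work surface at z = 0. Lengths are in m, angles in degrees, forces in N, time in s.
With the tool pointing down it reaches from about 0.325 to 0.875 m from the base axis. Payload 4.4 kg.
Tool frame: the origin (TCP) lies on the centre line of the jaws, within the pads' length; the fingertips stand 17 mm ahead of it and the grasp point (between the pads) lies 2 mm behind it; z points along the fingers, y is the line along which they close (so a half turn about z gives the same grasp; the last joint's range is limited). The gripper opens to 85 mm and grips with 20 to 120 N. Pads are 22 mm wide; open, the fingers measure 114 mm over their backs; the gripper's body (76 mm by 85 mm) begins 54 mm behind the grasp point. The pads swing forward as they close: fully open they stand 13 mm farther back than shut.
Start: joints at [-80.243, 11.837, 88.321, -0, 79.842, -8.623], TCP at [0.181, -0.546, 0.248] pointing down, gripper open.
Joint ranges: [-156.59, 156.59], [-49.26, 127.26], [12.9, 141.05], [-63.56, 243.56], [4.71, 150.69], [-161.64, 161.64]. Speed limits (degrees/s): [159.86, 159.86, 180, 180, 180, 180].

### API

Orientations are given as a 3x3 rotation matrix whose columns are the frame's x, y, z axes.
In Python, from rig import r gives the robot as it stands.
- The arm moves only by the tool send_rows, never from a script. Its argument "plan" is one flat list of numbers, 7 for each row, row after row: the shift along the tool's x, y, z in mm, then the turn, a rotation vector about the tool's x, y, z in degrees, then the gripper command: -1 is fully open, 1 is shut, values between are in proportion. A call has 1 to 8 rows; each row is the pose to reach, as a shift and turn from the pose commanded when the call began, along the tool's axes at that moment; what a row does not reach only later rows make up. A row lasts 1/12 s, in which the tool goes at most 41.7 mm and 7.16 degrees, less where a joint would pass 70% of its speed; a pose out of reach is approached as far as the arm can. A call with a gripper value outside its range is refused whole. The fingers move at their own pace and stop on an object; "grip_force" is the grip in N (left out, the last holds). Time passes only in rows, so rows that repeat a pose let the fingers close. It gives the time, the measured TCP pose, the force, the opening and the grip force at its end, in the units of the state.
- r.observe(): the state, without advancing time (a new reading comes with each control period).
- r.snapshot(name): name is "side" or "top"; returns (picture, depth): 400x640x3 uint8, red, green, blue; 400x640 float32, m along the optical axis (not along the pixel's ray), 0 where there is no reading.
- r.camera_info(name): a dict with "fx", "fy", "cx", "cy" (pixels), "R" (3x3) and "t" (3): a world point X has camera coordinates R X + t. Camera axes: x right, y down, z forward; pixel columns grow to the right and rows downward; lengths in m; the calibration is good to about 2 mm. A picture is of the moment at which its call begins. camera_info takes no time and is no camera call.
- r.sign_off(): hands the job in; it is judged then, once.
The state is a dict: "clock": time; "joint_pos": joint angles; "dq": joint speeds; "joint_torque": joint torques, N m; "eef_pos": TCP position; "orientation": TCP orientation; "ft_force": force on the tool from outside, world axes, zero at the start; "ft_torque": the same for the moment, N m; "width": finger opening in m; "grasp_force": force on a finger pad.
Only numpy, scipy, OpenCV 4.12 (cv2) and the standard library are available. Lean on these libraries where they do the work, as an engineer would, in place of code of your own. Each camera call takes 0.05 s, during which the arm holds its last target. There are 200 camera calls.

## Working session

There is one attempt and no reset: what is moved stays moved. The work goes in short steps, Python scripts to look and compute and a tool call to move; the robot and the scene stay as the last step left them, time stands still between calls to the robot, and variables do not carry over. Pictures are saved under pics/ and viewed, at most 13 in all, crops included, and the job is handed in when it is done.

Besides the shell and the picture viewer there is one more tool, called as name(argument=value, ...) on one line, values as JSON. send_rows: Moves the arm, as the interface text tells. Its arguments: {"type":"object","properties":{"plan":{"type":"array","items":{"type":"number"}},"grip_force":{"type":"number"}},"required":["plan"]}

```bash
mkdir -p pics; ls
cat > h.py <<'E'
import numpy as np,cv2
from rig import r
def snap(n):
    p,d=r.snapshot(n); return p,d,r.camera_info(n)
def pts(d,c):
    v,u=np.mgrid[0:d.shape[0],0:d.shape[1]]
    P=np.stack([(u-c["cx"])/c["fx"]*d,(v-c["cy"])/c["fy"]*d,d],-1)
    return (P-np.array(c["t"]))@np.array(c["R"])
def save(p,n): cv2.imwrite("pics/"+n,cv2.cvtColor(p,cv2.COLOR_RGB2BGR))
def ray(c,u,v,z):
    R=np.array(c["R"]);o=-R.T@np.array(c["t"]);w=R.T@np.array([(u-c["cx"])/c["fx"],(v-c["cy"])/c["fy"],1])
    return o+w*(z-o[2])/w[2]
E
python3 - <<'E'
from h import *
for n in("top","side"):
    p,d,c=snap(n); save(p,n+"0.png"); np.savez(n+"0.npz",p=p,d=d)
    R=np.array(c["R"]); print(n,-R.T@np.array(c["t"]),R[2],c["fx"],(d>0).mean())
o=r.observe();print(o)
E
```

```text
pics
top [ 0.40120918 -0.01282619  1.35581777] [ 0.07016064 -0.00892516 -0.99749578] 441.3643926944039 0.9961953125
side [0.18133961 0.77887187 0.76295404] [ 0.28193265 -0.72223119 -0.63158221] 387.4626011774725 0.9960234375
{'clock': 0.1, 'joint_pos': array([-8.02439325e+01,  1.18827930e+01,  8.83968923e+01,  9.86151303e-04,
        7.98426063e+01, -8.62546222e+00]), 'dq': array([ 0.01063658, -0.11775031, -0.12462986,  0.00986356,  0.05712961,
       -0.01136348]), 'joint_torque': array([ 2.26201687e-04, -3.84091794e+01, -2.92548645e+01, -1.06762725e-04,
        4.87285128e-03, -5.65964811e-06]), 'eef_pos': array([ 0.18118092, -0.54501935,  0.24720559]), 'orientation': array([[ 9.48978738e-01,  3.15339873e-01, -3.44983666e-04],
       [ 3.15339882e-01, -9.48976460e-01,  2.10639262e-03],
       [ 3.36848204e-04, -2.10770892e-03, -9.99997722e-01]]), 'ft_force': array([ 0.54850081,  0.19239828, -0.79462146]), 'ft_torque': array([-0.03800404, -0.00790217,  0.04295962]), 'grasp_force': 0.0, 'width': 0.0854458058840404}
```

View pics/top0.png

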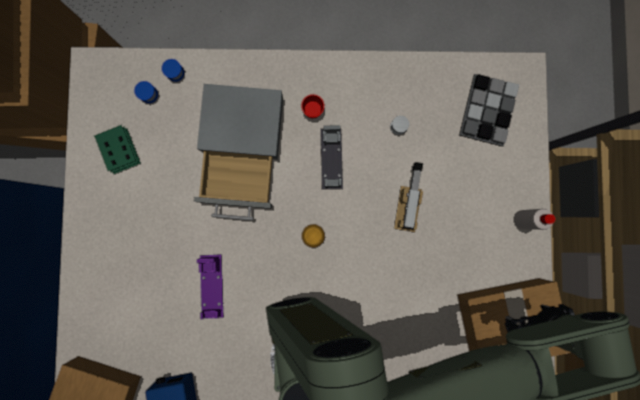

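View pics/side0.png

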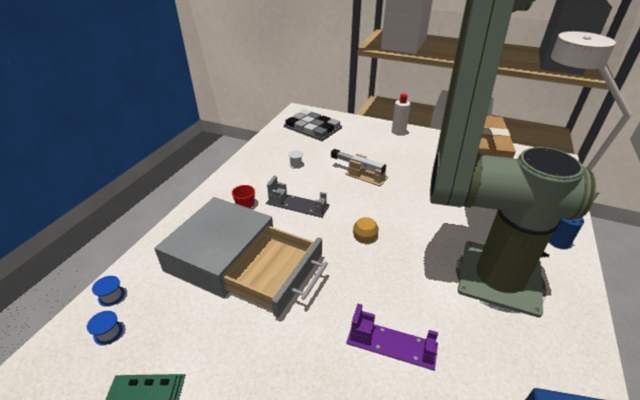

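The top view shows the leg on its rest (about 409,197, foot upwards at 418,166), the grey jig (331,157), the drawer (236,178) and its handle (234,213). It also shows the tub (313,105), cleaner (313,236) and spool (400,125). The purple jig is a look-alike.

Run:
```python
from h import *
a=np.load("top0.npz");p,d=a["p"],a["d"];c=r.camera_info("top");P=pts(d,c)
hsv=cv2.cvtColor(p,cv2.COLOR_RGB2HSV)
def box(m,u0,u1,v0,v1):
    k=np.zeros(m.shape,bool);k[v0:v1,u0:u1]=1;return m&k
Z=P[...,2];print("bench z",np.median(Z[200:230,340:380]))
def rect(m,n):
    q=P[m];x=cv2.minAreaRect((q[:,:2]*1000).astype(np.float32));print(n,m.sum(),[np.round(v,1) for v in x],"z",np.percentile(q[:,2],[5,50,95]).round(4))
    return q
# leg: foot dark, upper
q=rect(box((Z>.05)&(Z<.08),385,430,155,240),"leg+rack>50")
gray=hsv[...,2];sat=hsv[...,1]
m=box((Z>.05)&(sat<70),385,430,155,240);q=rect(m,"leg grey")
f=box((Z>.045)&(gray<60),405,430,155,180);q2=rect(f,"foot");print(q2.mean(0))
mu=q[:,:2].mean(0);w=np.linalg.svd(q[:,:2]-mu)[2][0];w*=np.sign(w[0]);print("leg dir",np.degrees(np.arctan2(w[1],w[0])));s=(q[:,:2]-mu)@w;print("ends",mu+w*s.min(),mu+w*s.max(),np.ptp(s))
rect(box(Z>.004,312,350,115,200),"jig base")
for lo,hi,n in((.068,.085,"stop"),(.045,.06,"cheeks"),(.028,.042,"floors")):
    m=box((Z>lo)&(Z<hi),312,350,115,200);rect(m,n);print(P[m].mean(0))
rect(box((Z>.075)&(Z<.1),180,300,75,170),"cab top")
rect(box((Z>.012)&(sat>60),195,280,140,212),"drawer wood")
rect(box((Z>.03)&(Z<.06),205,260,207,225),"handle")
for n,b in(("tub",(298,328,92,120)),("spool",(388,412,112,137)),("cleaner",(298,328,222,250))): rect(box(Z>.02,*b),n)
big=lambda u0,u1,v0,v1:cv2.resize(p[v0:v1,u0:u1],None,fx=6,fy=6,interpolation=cv2.INTER_CUBIC)
save(np.hstack([big(380,440,150,240),big(305,365,110,200)]),"z0.png")
```

```text
bench z -0.0014222035131146518
leg+rack>50 715 [array([ 486.4, -309. ]), array([ 57. , 199.3]), np.float64(81.6)] z [0.052  0.0583 0.0631]
leg grey 615 [array([ 492.6, -176.3]), array([318.1, 197.9]), np.float64(87.3)] z [0.0523 0.0585 0.0642]
foot 64 [array([ 570.1, -325.2]), array([24. , 24.3]), np.float64(81.5)] z [0.0518 0.0584 0.0626]
[ 0.57200654 -0.32409615  0.0584312 ]
leg dir -37.77532913003465
ends [ 0.29055262 -0.15561067] [ 0.562068  -0.3660324] 0.343508237579771
jig base 1041 [array([569.4, -69.5]), array([335.8, 115.1]), np.float64(0.3)] z [0.0042 0.0088 0.0732]
stop 70 [array([683.5, -67.5]), array([12.2, 48.1]), np.float64(4.2)] z [0.0706 0.0736 0.0765]
[ 0.68332404 -0.068333    0.07368514]
cheeks 123 [array([621.4, -66. ]), array([220. ,  72.2]), np.float64(10.4)] z [0.046  0.0505 0.0551]
[ 0.62420845 -0.06579527  0.05065289]
floors 190 [array([622.5, -64.6]), array([217.9,  57. ]), np.float64(7.0)] z [0.0293 0.0332 0.0386]
[ 0.61318168 -0.06977841  0.03347895]
cab top 5226 [array([702.5, 202.8]), array([230.9, 196.7]), np.float64(85.7)] z [0.0791 0.0833 0.0875]
drawer wood 3249 [array([524.1, 144.3]), array([361.7, 168.3]), np.float64(76.9)] z [0.0164 0.0211 0.0615]
handle 204 [array([428.1, 216.3]), array([ 38.9, 135.9]), np.float64(0.6)] z [0.0436 0.0492 0.0542]
tub 202 [array([595.9, -10.8]), array([ 66.4, 389.5]), np.float64(90.0)] z [0.0228 0.0443 0.0516]
spool 233 [array([ 570. , -145.2]), array([ 49.2, 426.3]), np.float64(45.4)] z [0.0381 0.0431 0.0474]
cleaner 449 [array([363.7, -16.3]), array([69.7, 69.3]), np.float64(64.0)] z [0.0296 0.0449 0.0512]
```

View pics/z0.png

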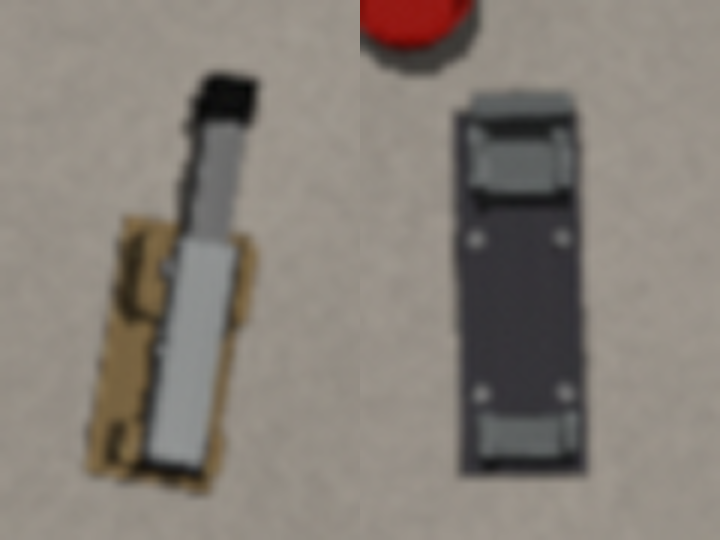

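The zoom shows the foot end at about (418.5,162.5), the tail at (409,227.5) and the button on the left (+y) side at (407.5,195). The jig's stop is at the top (332,127), with saddle floors at about (332,138) and (332,183).

Run:
```python
from h import *
a=np.load("top0.npz");p,d=a["p"],a["d"];c=r.camera_info("top");P=pts(d,c);P[...,2]+=.0014
d=cv2.erode(d,np.ones((1,1)));ok=d>0.5
hsv=cv2.cvtColor(p,cv2.COLOR_RGB2HSV);Z=P[...,2];sat=hsv[...,1];gray=hsv[...,2]
def box(m,u0,u1,v0,v1):
    k=np.zeros(m.shape,bool);k[v0:v1,u0:u1]=1;return m&k&ok
def rect(m,n):
    m=cv2.morphologyEx(m.astype(np.uint8),cv2.MORPH_OPEN,np.ones((2,2))) >0
    q=P[m];x=cv2.minAreaRect((q[:,:2]*1000).astype(np.float32));print(n,m.sum(),[np.round(v,1) for v in x],"mean",(q.mean(0)*1000).round(1));return m
m=rect(box((Z>.054)&(sat<60),385,430,155,240),"leg grey")
# ray on top plane per pixel -> line fit
v,u=np.nonzero(m);X=np.array([ray(c,a,b,.061) for a,b in zip(u,v)])[:,:2]
x=cv2.minAreaRect((X*1000).astype(np.float32));print("leg ray",x)
mu=X.mean(0);w=np.linalg.svd(X-mu)[2][0];w*=np.sign(w[0]);s=(X-mu)@w;print("dir",np.degrees(np.arctan2(w[1],w[0])),mu+w*s.min(),mu+w*s.max(),np.ptp(s))
for n,(uu,vv,z) in dict(foot=(418.7,162.5,.061),tail=(409.2,227.5,.061),button=(407.5,195,.05),stopface=(332,129,.075),ffloor=(332,137.8,.035),tfloor=(332,182.8,.035)).items(): print(n,ray(c,uu,vv,z).round(4))
rect(box((Z>.066)&(Z<.085),312,350,115,200),"stop")
rect(box((Z>.028)&(Z<.042),312,350,120,145),"ffloor");rect(box((Z>.028)&(Z<.042),312,350,170,195),"tfloor")
rect(box((Z>.003)&(Z<.015),312,350,115,200),"base")
rect(box((Z>.07)&(Z<.1),180,300,75,170),"cab top")
rect(box((Z>.012)&(Z<.03)&(sat>60),195,280,140,212),"drawer floor")
rect(box((Z>.03)&(Z<.06),205,260,207,225),"handle")
rect(box((Z>.03)&(Z<.08),190,285,192,210),"front wall")
for n,b in(("tub",(298,328,92,120)),("spool",(388,412,112,137)),("cleaner",(298,328,222,250))): rect(box((Z>.02)&(Z<.1),*b),n)
```

```text
leg grey 530 [array([ 428.7, -223.6]), array([167.5, 390.6]), np.float64(30.6)] mean [ 478.4 -311.5   69.7]
leg ray ((484.2016296386719, -314.1295166015625), (27.54880714416504, 196.4990997314453), 80.81575775146484)
dir -9.527843074187242 [ 0.38734051 -0.29778326] [ 0.58108752 -0.33030218] 0.19645708067951573
foot [ 0.5833 -0.3284  0.061 ]
tail [ 0.3911 -0.299   0.061 ]
button [ 0.4872 -0.2969  0.05  ]
stopface [ 0.678  -0.0703  0.075 ]
ffloor [ 0.6597 -0.0723  0.035 ]
tfloor [ 0.5229 -0.0731  0.035 ]
stop 75 [array([683.9, -75.7]), array([21.3, 58.5]), np.float64(22.1)] mean [681.7 -71.   66.7]
ffloor 116 [array([661.2, -72.5]), array([27.8, 30.7]), np.float64(0.6)] mean [660.1 -72.2  34.2]
tfloor 68 [array([521.5, -76.1]), array([16.3, 31. ]), np.float64(5.6)] mean [520.8 -75.9  33.2]
base 753 [array([536.8, -69.2]), array([ 88.8, 279.9]), np.float64(85.0)] mean [581.9 -74.   13.7]
cab top 5258 [array([595.1, 176.1]), array([464.1, 278.9]), np.float64(13.3)] mean [697.1 198.6  88.1]
drawer floor 2725 [array([522.1, 140.2]), array([354.9, 161.7]), np.float64(76.2)] mean [540.7 214.   26.3]
handle 201 [array([425.3, 137.9]), array([302.6,  40. ]), np.float64(88.4)] mean [419.2 216.8  56.3]
front wall 632 [array([461.1, 162.1]), array([362.3,  73.8]), np.float64(82.6)] mean [460.6 215.   62.6]
tub 193 [array([595.3, -16.1]), array([388.1,  68. ]), np.float64(0.6)] mean [759.1 -13.9  44.4]
spool 231 [array([ 573.4, -151.5]), array([ 49.3, 439.3]), np.float64(44.8)] mean [ 699.9 -279.8   45.6]
cleaner 448 [array([359.8, -19.5]), array([70.9, 70.8]), np.float64(63.9)] mean [361.5 -19.1  44.7]
```

send_rows(plan=[402,-103,60,0,0,27.3,-0.4,402,-103,60,0,0,27.3,-0.4,402,-103,60,0,0,27.3,-0.4,402,-103,60,0,0,27.3,-0.4,402,-103,60,0,0,27.3,-0.4,402,-103,60,0,0,27.3,-0.4,402,-103,60,0,0,27.3,-0.4,402,-103,60,0,0,27.3,-0.4], grip_force=100)

```text
clock: 0.77
eef_pos: [0.4508, -0.3715, 0.2014]
orientation: [[0.988, -0.155, -0.001], [-0.155, -0.988, 0.001], [-0.001, -0.001, -1.0]]
ft_force: [0.8, -0.9, -0.7]
width: 0.0599
grasp_force: 0.0
```

```bash
cat >> h.py <<'E'
def box(m,u0,u1,v0,v1):
    k=np.zeros(m.shape,bool);k[v0:v1,u0:u1]=1;return m&k
def rect(m,z,c,n):
    "largest blob of mask, pixels cast on plane z -> min-area rectangle (mm)"
    cs,_=cv2.findContours(m.astype(np.uint8),cv2.RETR_EXTERNAL,cv2.CHAIN_APPROX_NONE)
    k=max(cs,key=cv2.contourArea)[:,0]
    X=np.array([ray(c,a,b,z)[:2] for a,b in k])*1000
    x=cv2.minAreaRect(X.astype(np.float32));print(n,len(k),np.round(x[0],1),np.round(x[1],1),round(x[2],1));return x
E
python3 - <<'E'
from h import *
p,d,c=snap("top");np.savez("top1.npz",p=p,d=d)
a=np.load("top0.npz");p,d=a["p"],a["d"];P=pts(d,c);Z=np.where(d>.5,P[...,2]+.0014,-1)
hsv=cv2.cvtColor(p,cv2.COLOR_RGB2HSV);sat=hsv[...,1];g=hsv[...,2].astype(int)
print("jig rows v gray@332",g[118:195,332].tolist())
m=box(g<90,312,350,118,195); rect(m|box(Z>.003,314,348,120,193),.006,c,"jig base")
rect(box((Z>.028)&(Z<.042),320,342,128,148),.035,c,"ffloor")
rect(box((Z>.028)&(Z<.042),320,342,176,192),.035,c,"tfloor")
rect(box((Z>.065)&(Z<.09),312,350,118,140),.075,c,"stop")
rect(box((Z>.07)&(Z<.1),180,300,75,170),.085,c,"cab")
rect(box((Z>.012)&(Z<.03)&(sat>60),195,280,140,212),.022,c,"drfloor")
rect(box((Z>.035)&(Z<.06),205,260,207,225),.047,c,"handle")
rect(box((Z>.035)&(Z<.085),190,285,192,210),.065,c,"front")
print("front z",np.median(Z[box((Z>.035)&(Z<.1),190,285,192,210)]))
rect(box((Z>.054)&(Z<.08),385,430,155,240),.061,c,"leg")
o=r.observe();print(o["eef_pos"],o["orientation"][:,0],o["ft_force"])
E
```

```text
jig rows v gray@332 [151, 151, 150, 150, 151, 148, 135, 109, 97, 96, 85, 54, 32, 31, 41, 68, 92, 98, 97, 97, 97, 98, 99, 89, 49, 26, 38, 53, 55, 56, 56, 56, 56, 55, 56, 56, 56, 56, 55, 56, 56, 55, 56, 55, 55, 55, 57, 56, 56, 57, 57, 57, 57, 57, 57, 56, 57, 57, 57, 56, 57, 72, 94, 98, 97, 97, 97, 82, 46, 37, 59, 102, 144, 153, 153, 154, 153]
jig base 234 [605. -65.] [216.7  82. ] 4.3
ffloor 46 [662.1 -66.1] [30.6 42.4] 0.6
tfloor 31 [522.3 -74.5] [18.1 33.1] 0.5
stop 40 [681.8 -67.4] [13.9 48.1] 5.1
cab 287 [701.1 201.5] [231.9 196.5] 85.6
drfloor 208 [544.2 218.1] [186.1 136.6] 85.7
handle 116 [427.9 224.2] [ 38.4 121.2] 0.5
front 201 [465.6 218.9] [ 49.8 224.9] 0.5
front z 0.06975125038670887
leg 173 [ 485.4 -314.6] [ 43.7 199. ] 81.4
[ 0.45638888 -0.36602858  0.20008041] [ 0.98876304 -0.14946488  0.00281039] [2.70415161 3.24852    0.11623519]
```

send_rows(plan=[65,-53,70,0,0,0.3,-0.4,65,-53,70,0,0,0.3,-0.4,65,-53,70,0,0,0.3,-0.4,65,-53,70,0,0,0.3,-0.4,65,-53,70,0,0,0.3,-0.4,65,-53,70,0,0,0.3,-0.4])

```text
clock: 1.32
eef_pos: [0.5217, -0.3315, 0.1324]
orientation: [[0.987, -0.16, -0.0], [-0.16, -0.987, -0.0], [-0.0, 0.001, -1.0]]
ft_force: [0.4, -0.6, 0.5]
width: 0.0596
grasp_force: 0.0
```

Run:
```python
from h import *
o=r.observe();print(o["eef_pos"],o["orientation"],o["ft_force"],o["width"])
a=np.load("top0.npz");p,d=a["p"],a["d"];c=r.camera_info("top")
g=cv2.cvtColor(p,cv2.COLOR_RGB2GRAY).astype(float)
def edge(row,u0,u1,th):  # subpixel crossing
    s=row[u0:u1];i=np.nonzero((s[:-1]-th)*(s[1:]-th)<0)[0];return u0+i+(th-s[i])/(s[i+1]-s[i])
# base plate side edges, rows 150..178 plane .006
for nm,(u0,u1) in dict(left=(312,328),right=(336,352)).items():
    X=np.array([ray(c,edge(g[v],u0,u1,100)[0 if nm=="left" else -1],v,.006)[:2] for v in range(147,180)])
    k=np.polyfit(X[:,0],X[:,1],1);print(nm,np.degrees(np.arctan(k[0])),np.polyval(k,.575),X[:,1].mean())
# leg side edges on top plane: sleeve rows
for v in range(200,224,4): print(v,[ray(c,u,v,.061)[:2].round(4).tolist() for u in edge(g[v],398,420,110)])
for v in (150,160,170,180,190): print("drawer col240",v,)
print("drawer col236 gray",g[150:225,236].astype(int).tolist())
P=pts(d,c);print((P[150:225:2,236,2]*1000).astype(int).tolist());print((P[150:225:2,236,0]*1000).astype(int).tolist())
print("row180",[(u,(P[180,u]*1000).astype(int).tolist()) for u in (*range(196,212,2),*range(264,280,2))])
```

```text
[ 0.5217086  -0.33149902  0.13237993] [[ 9.87087293e-01 -1.60182877e-01 -3.49700817e-04]
 [-1.60183038e-01 -9.87087204e-01 -4.96491267e-04]
 [-2.65655802e-04  5.46096360e-04 -9.99999816e-01]] [ 0.43190483 -0.55611978  0.5038413 ] 0.059559114113699047
left 2.588670107718231 -0.03979328936343643 -0.03927046716481088
right 2.178018755622251 -0.10486605668684504 -0.1044022650358512
200 [[0.4715, -0.2665], [0.4718, -0.2979], [0.472, -0.3231]]
204 [[0.46, -0.2953], [0.4602, -0.3211]]
208 [[0.4482, -0.2922], [0.4485, -0.321], [0.4485, -0.3262]]
212 [[0.4365, -0.292], [0.4367, -0.319], [0.4367, -0.3235]]
216 [[0.4249, -0.3174], [0.425, -0.3213]]
220 [[0.413, -0.288], [0.4132, -0.3157], [0.4132, -0.3184]]
drawer col240 150
drawer col240 160
drawer col240 170
drawer col240 180
drawer col240 190
drawer col236 gray [98, 91, 72, 50, 44, 45, 51, 79, 105, 106, 104, 105, 109, 113, 117, 115, 114, 113, 110, 107, 102, 99, 101, 104, 108, 110, 111, 113, 115, 115, 114, 115, 112, 109, 108, 108, 108, 109, 110, 109, 109, 111, 110, 109, 109, 108, 109, 109, 110, 104, 90, 89, 89, 89, 79, 57, 65, 103, 138, 144, 143, 141, 141, 140, 134, 117, 105, 107, 84, 68, 102, 137, 144, 144, 143]
[80, 81, 20, 13, 17, 18, 19, 16, 21, 18, 18, 17, 18, 21, 18, 24, 19, 21, 19, 21, 24, 20, 17, 20, 56, 66, 71, 72, 4, -1, 0, 2, 0, 45, 51, 0, -3, 1]
[611, 605, 609, 604, 597, 591, 585, 579, 572, 566, 560, 554, 548, 542, 536, 529, 524, 517, 511, 505, 499, 493, 487, 481, 473, 467, 460, 455, 451, 445, 439, 433, 427, 420, 414, 409, 403, 396]
row180 [(196, [531, 344, -1]), (198, [530, 337, 0]), (200, [525, 316, 60]), (202, [525, 310, 60]), (204, [527, 311, 34]), (206, [528, 307, 24]), (208, [529, 301, 23]), (210, [529, 296, 18]), (264, [531, 132, 18]), (266, [530, 126, 20]), (268, [527, 116, 60]), (270, [533, 116, -2]), (272, [533, 110, 0]), (274, [533, 104, -2]), (276, [533, 98, 1]), (278, [533, 91, 2])]
```

send_rows(plan=[6,-13.5,20,0,0,-0.6,-0.4,6,-13.5,45,0,0,-0.6,-0.4,6,-13.5,70,0,0,-0.6,-0.4,6,-13.5,86,0,0,-0.6,-0.4,6,-13.5,86,0,0,-0.6,-0.4,6,-13.5,86,0,0,-0.6,-0.4])

```text
clock: 1.82
eef_pos: [0.5293, -0.3197, 0.0467]
orientation: [[0.988, -0.152, -0.0], [-0.152, -0.988, -0.0], [-0.0, 0.0, -1.0]]
ft_force: [0.0, -0.4, 1.0]
width: 0.0596
grasp_force: 0.0
```

Run:
```python
from h import *
o=r.observe();print(o["eef_pos"],o["orientation"][:,0],o["ft_force"],o["width"])
p,d,c=snap("top");q,_,_=snap("side");b=lambda p,u,v:cv2.resize(p[v:v+100,u:u+100],None,fx=4,fy=4,interpolation=cv2.INTER_CUBIC)
save(np.hstack([b(p,370,140),b(q,300,110)]),"g1.png")
```

```text
[ 0.52934189 -0.31967571  0.04669855] [ 9.88442628e-01 -1.51595303e-01 -1.88688698e-04] [ 0.02501846 -0.43003556  1.02880974] 0.05961365518456089
```

View pics/g1.png

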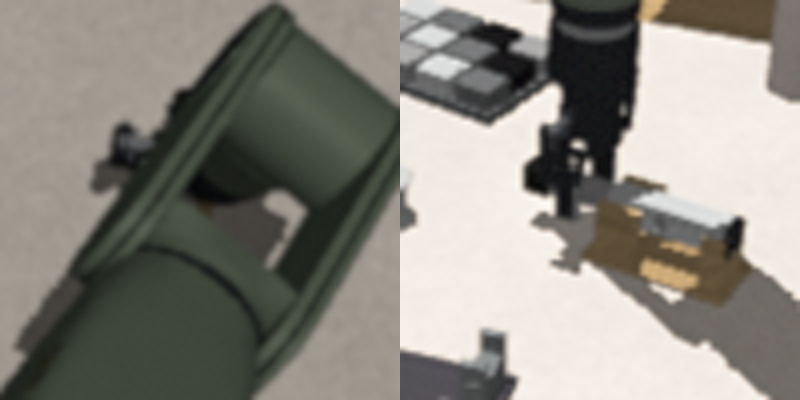

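The picture shows the fingers straddling the bare tube between saddle and foot (right panel around 575,180). I'll close the gripper next.

send_rows(plan=[0,0,0,0,0,0,1,0,0,0,0,0,0,1,0,0,0,0,0,0,1,0,0,0,0,0,0,1,0,0,0,0,0,0,1,0,0,0,0,0,0,1], grip_force=110)

```text
clock: 2.42
eef_pos: [0.5308, -0.3192, 0.0476]
orientation: [[0.989, -0.15, 0.001], [-0.15, -0.989, -0.001], [0.002, 0.001, -1.0]]
ft_force: [-0.9, -0.1, 6.0]
width: 0.0184
grasp_force: 107.3
```

send_rows(plan=[0,0,-10,0,0,0,1,0,0,-25,0,0,0,1,0,0,-40,0,0,0,1,0,0,-60,0,0,0,1,0,0,-80,0,0,0,1,0,0,-90,0,0,0,1,0,0,-90,0,0,0,1])

```text
clock: 3.0
eef_pos: [0.5317, -0.3196, 0.1391]
orientation: [[0.989, -0.15, 0.004], [-0.15, -0.989, -0.003], [0.005, 0.003, -1.0]]
ft_force: [0.5, -1.2, -2.5]
width: 0.0184
grasp_force: 107.6
```

Run:
```python
from h import *
o=r.observe();print(o["eef_pos"],o["orientation"],o["ft_force"],o["ft_torque"],o["width"])
q,_,_=snap("side");b=lambda p,u,v:cv2.resize(p[v:v+130,u:u+160],None,fx=4,fy=4,interpolation=cv2.INTER_CUBIC)
save(b(q,280,80),"g2.png")
```

```text
[ 0.53166903 -0.31958935  0.13907532] [[ 0.98871729 -0.14972979  0.00437163]
 [-0.14971598 -0.98872343 -0.00333383]
 [ 0.00482151  0.00264171 -0.99998489]] [ 0.50124729 -1.21339667 -2.47984914] [-0.04214501 -0.18277791  0.0352061 ] 0.01838676711920451
```

View pics/g2.png

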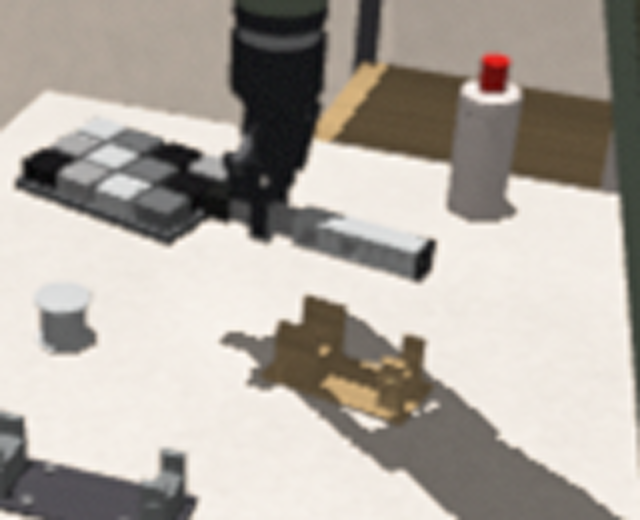

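Leg is held level at the bare tube, with its tail free of the rest (crop 432,258). Now I'll move it above the grey jig.

send_rows(plan=[4,-22,0,0,0,-1,1,11,-59,0,0,0,-3,1,19,-99,0,0,0,-4.5,1,27,-139,0,0,0,-6,1,34,-179,0,0,0,-8,1,42,-219,0,0,0,-9.5,1,47,-247,0,0,0,-10.5,1,49,-259,0,0,0,-11,1])

```text
clock: 3.72
eef_pos: [0.6168, -0.065, 0.1337]
orientation: [[0.999, 0.046, -0.003], [0.046, -0.999, 0.003], [-0.003, -0.003, -1.0]]
ft_force: [0.5, -0.7, -3.3]
width: 0.0185
grasp_force: 107.9
```

send_rows(plan=[0,0,0,0,0,0,1,0,0,0,0,0,0,1,0,0,0,0,0,0,1])

```text
clock: 3.97
eef_pos: [0.6164, -0.0709, 0.135]
orientation: [[0.999, 0.041, -0.002], [0.041, -0.999, -0.0], [-0.002, 0.0, -1.0]]
ft_force: [0.4, -0.1, -2.3]
width: 0.0182
grasp_force: 107.9
```

Run:
```python
from h import *
o=r.observe();print(o["eef_pos"],o["orientation"],o["ft_force"],o["width"])
p,d,c=snap("top");q,e,k=snap("side")
b=lambda p,u,v:cv2.resize(p[v:v+130,u:u+100],None,fx=4,fy=4,interpolation=cv2.INTER_CUBIC)
save(np.hstack([b(p,285,90),b(q,250,120)]),"g3.png");np.savez("g3.npz",p=p,d=d,q=q,e=e)
```

```text
[ 0.61643865 -0.07093485  0.13497264] [[ 9.99175883e-01  4.05272267e-02 -2.25810112e-03]
 [ 4.05264791e-02 -9.99178394e-01 -3.75856526e-04]
 [-2.27147827e-03  2.84033889e-04 -9.99997380e-01]] [ 0.38945022 -0.0939038  -2.3255151 ] 0.018225944775988684
```

View pics/g3.png

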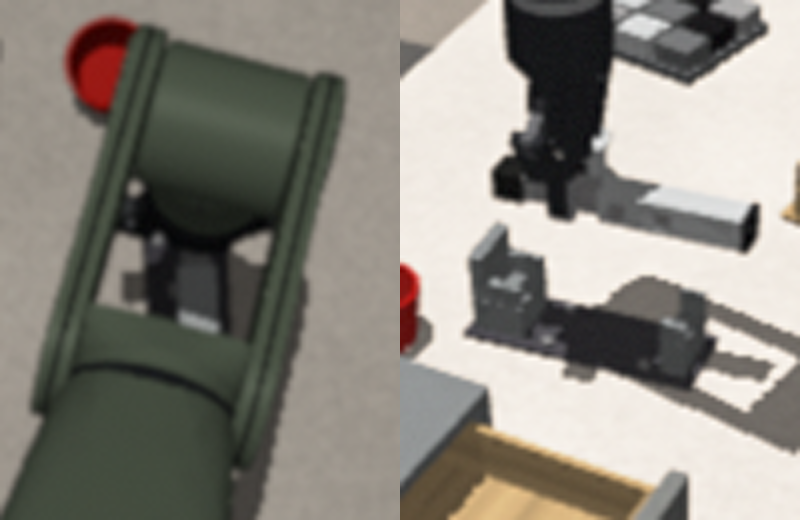

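The leg is level above the jig (side crop: foot at 510,180, tail at 755,228, stop at 490,250). I'll check the in-hand offset from the depth image.

Run:
```python
from h import *
a=np.load("g3.npz");k=r.camera_info("side");e=a["e"];P=pts(e,k)
m=box((e>.3)&(P[...,2]>.115)&(P[...,2]<.158)&(P[...,1]<-.03)&(P[...,1]>-.11)&(P[...,0]>.4),360-120,360,130,190)
q=P[m];t=np.radians(2.4);s=(q[:,:2]-[.6164,-.0709])@[np.cos(t),np.sin(t)]
n=(q[:,:2]-[.6164,-.0709])@[-np.sin(t),np.cos(t)]
print(len(q),np.percentile(s,[0,1,2,5,95,98,99,100]).round(4))
for lo in(-.15,-.13,-.11,-.09,-.07,.03,.045):
    w=(s>lo)&(s<lo+.02);w and None if False else print(lo,w.sum(),np.percentile(n[w],[5,50,95]).round(4) if w.any() else "",np.percentile(q[w,2],[2,50,98]).round(4) if w.any() else "")
# jig stop in same camera
m=box((e>.3)&(P[...,2]>.056)&(P[...,2]<.085)&(P[...,1]<-.03)&(P[...,1]>-.11)&(P[...,0]>.6),262,300,170,210)
q=P[m];print("stop",len(q),np.percentile(q,[2,50,98],axis=0).round(4))
m=box((e>.3)&(P[...,2]>.03)&(P[...,2]<.06)&(P[...,1]<-.03)&(P[...,1]>-.11)&(P[...,0]<.56),300,335,185,225)
q=P[m];print("tailcheek",len(q),np.percentile(q,[2,50,98],axis=0).round(4))
```

```text
770 [-0.1429 -0.1423 -0.142  -0.1387  0.0466  0.053   0.0552  0.0577]
-0.15 76 [-0.0116  0.0088  0.016 ] [0.1217 0.1394 0.1488]
-0.13 87 [-0.0071  0.0123  0.0161] [0.1223 0.1431 0.1488]
-0.11 84 [-0.0082  0.0122  0.0158] [0.1209 0.1432 0.149 ]
-0.09 85 [-0.0083  0.0109  0.0157] [0.1219 0.1433 0.1489]
-0.07 88 [-0.0109  0.0125  0.0157] [0.1219 0.1433 0.1488]
0.03 61 [-0.0008  0.0119  0.015 ] [0.1222 0.139  0.1477]
0.045 44 [-0.0073  0.0117  0.0146] [0.1255 0.1438 0.1482]
stop 87 [[ 0.679  -0.0909  0.0568]
 [ 0.683  -0.0609  0.0704]
 [ 0.6927 -0.0408  0.0748]]
tailcheek 115 [[ 0.5163 -0.0944  0.0311]
 [ 0.5253 -0.0782  0.0404]
 [ 0.537  -0.0452  0.0533]]
```

send_rows(plan=[-1.5,-0.5,15,0,0,0,1,-1.5,-0.5,35,0,0,0,1,-1.5,-0.5,55,0,0,0,1,-1.5,-0.5,68,0,0,0,1,-1.5,-0.5,78,0,0,0,1,-1.5,-0.5,84,0,0,0,1,-1.5,-0.5,87,0,0,0,1,-1.5,-0.5,87,0,0,0,1])

```text
clock: 4.73
eef_pos: [0.6159, -0.0697, 0.0489]
orientation: [[0.999, 0.041, -0.0], [0.041, -0.999, 0.0], [-0.0, -0.0, -1.0]]
ft_force: [0.3, -0.2, -3.1]
width: 0.0185
grasp_force: 108.0
```

send_rows(plan=[0,0,1,0,0,0,1,0,0,2,0,0,0,1,0,0,2,0,0,0,1])

```text
clock: 4.98
eef_pos: [0.6165, -0.0695, 0.048]
orientation: [[0.999, 0.042, 0.002], [0.042, -0.999, -0.0], [0.002, 0.0, -1.0]]
ft_force: [0.0, 0.1, -2.6]
width: 0.0187
grasp_force: 108.0
```

send_rows(plan=[0,0,0,0,0,0,-0.2,0,0,0,0,0,0,-0.2,0,0,0,0,0,0,-0.2,0,0,0,0,0,0,-0.2,0,0,-40,0,0,0,-0.2,0,0,-80,0,0,0,-0.2,0,0,-80,0,0,0,-0.2,0,0,-80,0,0,0,-0.2])

```text
clock: 5.65
eef_pos: [0.619, -0.0702, 0.1316]
orientation: [[0.999, 0.042, 0.009], [0.042, -0.999, -0.002], [0.009, 0.003, -1.0]]
ft_force: [-0.7, 0.6, -0.4]
width: 0.0511
grasp_force: 0.0
```

Run:
```python
from h import *
o=r.observe();print(o["eef_pos"],o["orientation"][:,0],o["ft_force"],o["width"])
q,e,k=snap("side");P=pts(e,k);np.savez("s4.npz",q=q,e=e)
save(cv2.resize(q[140:240,250:350],None,fx=5,fy=5,interpolation=cv2.INTER_CUBIC),"g4.png")
m=box((e>.3)&(P[...,2]>.054)&(P[...,2]<.068)&(P[...,1]<-.03)&(P[...,1]>-.11)&(P[...,0]>.4),240,360,130,240)
X=P[m];t=np.radians(2.4);s=(X[:,:2]-[.576,-.0722])@[np.cos(t),np.sin(t)];print("s",len(s),np.percentile(s,[1,5,95,99]).round(4))
```

```text
[ 0.61901184 -0.07016446  0.13161423] [0.99909736 0.04161094 0.00854404] [-0.68164378  0.56641017 -0.36346754] 0.05108819557736571
s 428 [-0.1017 -0.0937  0.1053  0.113 ]
```

View pics/g4.png

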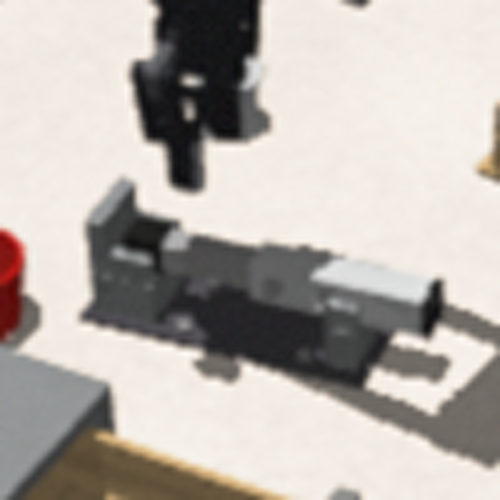

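The leg lies flat in the jig with its foot (crop 150,232) by the stop and the button at crop (270,287).

Run:
```python
from h import *
k=r.camera_info("side");print(ray(k,250+270/5,140+287/5,.048), ray(k,304,197,.048))
o=r.observe();print(o["eef_pos"],o["orientation"][:,0])
```

```text
[ 0.57135896 -0.05468729  0.048     ] [ 0.57215818 -0.05647637  0.048     ]
[ 0.61698305 -0.06963551  0.12898844] [0.99912694 0.04163977 0.00338985]
```

send_rows(plan=[-22,0.8,0,0,0,0,-0.2,-43.5,0.8,0,0,0,0,-0.2,-43.5,0.8,20,0,0,0,-0.2,-43.5,0.8,45,0,0,0,-0.2,-43.5,0.8,68,0,0,0,-0.2,-43.5,0.8,82,0,0,0,-0.2,-43.5,0.8,82,0,0,0,-0.2,-43.5,0.8,82,0,0,0,-0.2])

```text
clock: 6.37
eef_pos: [0.5703, -0.0714, 0.0429]
orientation: [[0.999, 0.042, -0.005], [0.042, -0.999, 0.001], [-0.005, -0.002, -1.0]]
ft_force: [1.2, -0.6, 0.3]
width: 0.0514
grasp_force: 0.0
```

send_rows(plan=[0,0,0,0,0,0,1,0,0,0,0,0,0,1,0,0,0,0,0,0,1,0,0,0,0,0,0,1,0,0,0,0,0,0,1,0,0,0,0,0,0,1], grip_force=60)

```text
clock: 6.87
eef_pos: [0.5734, -0.0721, 0.0464]
orientation: [[0.999, 0.041, 0.002], [0.042, -0.999, -0.0], [0.002, 0.0, -1.0]]
ft_force: [-0.4, 2.0, 4.8]
width: 0.0268
grasp_force: 59.8
```

send_rows(plan=[3,0,0,0,0,0,1,6,0,0,0,0,0,1,9,0,0,0,0,0,1,12,0,0,0,0,0,1,15,0,0,0,0,0,1,18,0,0,0,0,0,1,21,0,0,0,0,0,1,24,0,0,0,0,0,1])

```text
clock: 7.53
eef_pos: [0.5951, -0.0715, 0.0463]
orientation: [[0.999, 0.042, -0.003], [0.042, -0.999, -0.001], [-0.004, 0.001, -1.0]]
ft_force: [-6.2, -0.7, 11.3]
width: 0.0271
grasp_force: 60.0
```

send_rows(plan=[2,0,0,0,0,0,1,4,0,0,0,0,0,1,6,0,0,0,0,0,1,8,0,0,0,0,0,1,10,0,0,0,0,0,1,11,0,0,0,0,0,1,12,0,0,0,0,0,1,12,0,0,0,0,0,1])

```text
clock: 8.2
eef_pos: [0.608, -0.0711, 0.0464]
orientation: [[0.999, 0.042, -0.001], [0.042, -0.999, -0.001], [-0.001, 0.001, -1.0]]
ft_force: [-4.8, -0.8, 8.6]
width: 0.0267
grasp_force: 59.7
```

Run:
```python
from h import *
o=r.observe();print(o["eef_pos"],o["ft_force"],o["width"])
q,e,k=snap("side");P=pts(e,k)
m=box((e>.3)&(P[...,2]>.054)&(P[...,2]<.068)&(P[...,1]<-.03)&(P[...,1]>-.11)&(P[...,0]>.4),240,360,130,240)
X=P[m];t=np.radians(2.4);s=(X[:,:2]-[.576,-.0722])@[np.cos(t),np.sin(t)];print("s",len(s),np.percentile(s,[1,5]).round(4))
```

```text
[ 0.60801378 -0.07106813  0.04637342] [-4.76124722 -0.8174847   8.63920486] 0.026678452910944925
s 328 [-0.0661 -0.0607]
```

send_rows(plan=[0.7,0,0,0,0,0,1,1.4,0,0,0,0,0,1,2,0,0,0,0,0,1,2,0,0,0,0,0,1])

```text
clock: 8.58
eef_pos: [0.6099, -0.071, 0.0464]
orientation: [[0.999, 0.042, -0.001], [0.042, -0.999, -0.001], [-0.002, 0.001, -1.0]]
ft_force: [-5.1, -0.3, 7.4]
width: 0.0265
grasp_force: 59.7
```

send_rows(plan=[0.7,0,0,0,0,0,1,1.4,0,0,0,0,0,1,2,0,0,0,0,0,1,2,0,0,0,0,0,1])

```text
clock: 8.92
eef_pos: [0.6119, -0.0709, 0.0464]
orientation: [[0.999, 0.042, -0.001], [0.042, -0.999, -0.001], [-0.001, 0.001, -1.0]]
ft_force: [-4.9, -0.6, 8.4]
width: 0.0269
grasp_force: 59.7
```

Still sliding, without the hard stop yet.

send_rows(plan=[0.7,0,0,0,0,0,1,1.4,0,0,0,0,0,1,2,0,0,0,0,0,1,2,0,0,0,0,0,1])

```text
clock: 9.25
eef_pos: [0.6143, -0.0708, 0.0464]
orientation: [[0.999, 0.042, -0.001], [0.042, -0.999, -0.001], [-0.001, 0.001, -1.0]]
ft_force: [-4.1, -0.2, 6.7]
width: 0.0269
grasp_force: 59.5
```

Run:
```python
from h import *
o=r.observe();print(o["eef_pos"],o["ft_force"],o["width"])
q,e,k=snap("side");P=pts(e,k);np.savez("s5.npz",q=q,e=e)
m=box((e>.3)&(P[...,2]>.054)&(P[...,2]<.068)&(P[...,1]<-.03)&(P[...,1]>-.11)&(P[...,0]>.4),240,360,130,240)
X=P[m];t=np.radians(2.4);s=(X[:,:2]-[.576,-.0722])@[np.cos(t),np.sin(t)];print("s",len(s),np.percentile(s,[1,5]).round(4))
save(cv2.resize(q[150:230,250:350],None,fx=6,fy=6,interpolation=cv2.INTER_CUBIC),"g5.png")
```

```text
[ 0.61427619 -0.07083725  0.0463758 ] [-4.13617183 -0.18067972  6.74086394] 0.026877202914464795
s 317 [-0.0601 -0.055 ]
```

View pics/g5.png

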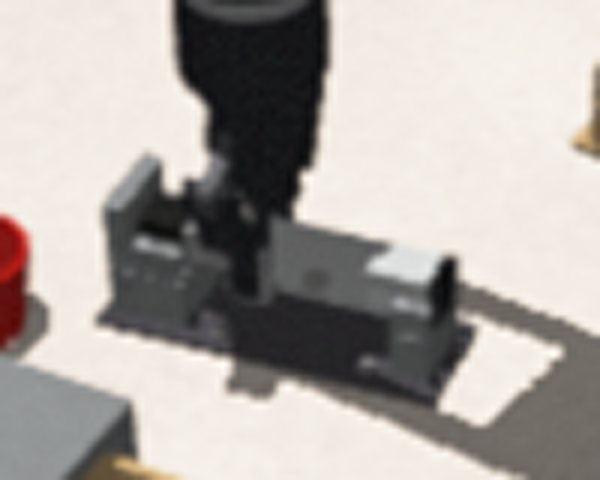

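The sleeve has covered most of the stroke: its tail is at crop (455,285) and the next hole or button at (318,280). I'll continue carefully.

send_rows(plan=[0.7,0,0,0,0,0,1,1.4,0,0,0,0,0,1,1.5,0,0,0,0,0,1,1.5,0,0,0,0,0,1])

```text
clock: 9.63
eef_pos: [0.6154, -0.0708, 0.0464]
orientation: [[0.999, 0.042, -0.001], [0.042, -0.999, -0.001], [-0.002, 0.001, -1.0]]
ft_force: [-4.7, -0.7, 8.2]
width: 0.0266
grasp_force: 59.6
```

send_rows(plan=[0.7,0,0,0,0,0,1,1.4,0,0,0,0,0,1,1.5,0,0,0,0,0,1,1.5,0,0,0,0,0,1])

```text
clock: 9.97
eef_pos: [0.6154, -0.0708, 0.0463]
orientation: [[0.999, 0.042, -0.005], [0.042, -0.999, -0.001], [-0.005, 0.001, -1.0]]
ft_force: [-9.5, -0.3, 11.2]
width: 0.0269
grasp_force: 59.9
```

Run:
```python
from h import *
o=r.observe();print(o["eef_pos"],o["ft_force"],o["width"])
q,e,k=snap("side");P=pts(e,k);np.savez("s6.npz",q=q,e=e)
def S(e):
    P=pts(e,k);m=box((e>.3)&(P[...,2]>.056)&(P[...,2]<.066)&(P[...,1]<-.03)&(P[...,1]>-.11)&(P[...,0]>.4),240,360,130,240)
    X=P[m];t=np.radians(2.4);s=(X[:,:2]-[.576,-.0722])@[np.cos(t),np.sin(t)];return np.percentile(s,[1,5]).round(4)
print("s",S(e))
# foot (dark) pixel extents vs before, and hole/button pixel
for f in("s4.npz","s5.npz","s6.npz"):
    a=np.load(f);g=cv2.cvtColor(a["q"],cv2.COLOR_RGB2GRAY)
    print(f,"foot row186",g[186,268:296].tolist(),"hole row197",g[197,292:318].tolist())
```

```text
[ 0.6154379  -0.07082443  0.04632699] [-9.49728916 -0.3135071  11.21932705] 0.026850098328255387
s [-0.0587 -0.0531]
s4.npz foot row186 [74, 69, 66, 60, 61, 62, 55, 42, 35, 36, 35, 36, 34, 32, 35, 77, 148, 165, 179, 207, 206, 209, 225, 227, 232, 236, 241, 242] hole row197 [73, 61, 48, 50, 56, 65, 69, 76, 92, 98, 89, 80, 76, 76, 84, 97, 98, 97, 98, 96, 97, 96, 98, 103, 110, 124]
s5.npz foot row186 [71, 69, 65, 62, 54, 40, 33, 32, 35, 38, 36, 34, 38, 53, 43, 24, 27, 31, 25, 20, 20, 22, 45, 62, 50, 24, 35, 67] hole row197 [25, 63, 79, 76, 84, 94, 98, 97, 88, 79, 77, 78, 86, 95, 100, 97, 97, 97, 98, 98, 97, 97, 95, 97, 103, 112]
s6.npz foot row186 [72, 70, 66, 61, 53, 39, 33, 32, 35, 35, 33, 37, 33, 30, 25, 24, 28, 26, 21, 23, 19, 25, 47, 58, 38, 21, 40, 70] hole row197 [35, 66, 72, 84, 93, 94, 97, 96, 89, 79, 77, 78, 90, 97, 99, 97, 96, 98, 101, 101, 99, 96, 96, 97, 103, 113]
```

send_rows(plan=[0.7,0,0,0,0,0,1,1.4,0,0,0,0,0,1,1.4,0,0,0,0,0,1])

```text
clock: 10.27
eef_pos: [0.6155, -0.0708, 0.0463]
orientation: [[0.999, 0.042, -0.008], [0.042, -0.999, -0.001], [-0.008, 0.0, -1.0]]
ft_force: [-12.5, -1.1, 15.6]
width: 0.0271
grasp_force: 60.3
```

send_rows(plan=[-1.5,0,0,0,0,0,1,-4,0,0,0,0,0,1,-7,0,0,0,0,0,1,-7,0,0,0,0,0,1])

```text
clock: 10.6
eef_pos: [0.613, -0.071, 0.0464]
orientation: [[0.999, 0.041, 0.003], [0.041, -0.999, -0.001], [0.003, 0.001, -1.0]]
ft_force: [2.3, 0.4, 5.5]
width: 0.0271
grasp_force: 59.3
```

Run:
```python
from h import *
o=r.observe();print(o["eef_pos"],o["ft_force"],o["width"])
q,e,k=snap("side");np.savez("s7.npz",q=q,e=e);P=pts(e,k)
g=cv2.cvtColor(q,cv2.COLOR_RGB2GRAY);print("foot row186",g[186,268:296].tolist(),"hole row197",g[197,292:318].tolist())
m=box((e>.3)&(P[...,2]>.04)&(P[...,2]<.056),296,312,190,204);X=P[m];t=np.radians(2.4)
n=(P[...,:2]-[.576,-.0722])@[-np.sin(t),np.cos(t)]
print("lateral mm rows190-204 cols296-312");print((n[190:204,296:312]*1000).astype(int))
```

```text
[ 0.61304448 -0.07098096  0.04641767] [2.26223024 0.42051939 5.51639837] 0.027083167267255272
foot row186 [72, 70, 65, 60, 61, 50, 36, 31, 34, 34, 37, 36, 35, 41, 36, 25, 24, 31, 28, 23, 21, 20, 27, 60, 59, 35, 23, 51] hole row197 [25, 41, 68, 78, 86, 95, 97, 97, 94, 86, 79, 77, 80, 93, 98, 100, 99, 97, 97, 97, 97, 96, 95, 96, 104, 110]
lateral mm rows190-204 cols296-312
[[  1   7   2   3   3  -3  -1  -1  -3  -1  -6  -7  -8 -11  -6  -7]
 [  9   9   9   6   6 866   3   2   0   0  -1  -3  -1  -2  -4  -4]
 [  9  13  12  13  10   7   6  12   5   5   3   3   2   1  -1   0]
 [ 11  12  12  12  12  13  10   9  13   9   6   8   5   6   5   2]
 [ 14  10  12  12  15  14  11  14  15  10  13  15  10  10   8   7]
 [ 13  13  12  12  12   9  11  10  12  13  11  12  13  13  14  11]
 [ 15  13  13  11  10  22  18  17  13  10  11  14  12   9  11  13]
 [ 12  11  12  16  13  20  19  19  15  13  14  11  13  13  12  10]
 [ 10  12  10  13  12  19  20  22   9   8  12  14  11  12  14  12]
 [-17 -17 -19 -19  12  10  10  13  13  11  13  13  12  13  14  10]
 [-13 -16 -16 -14 -17 -17 -20 -20  15  11  15  12  14  15  13  11]
 [ -7  -9 -10 -12 -13 -10 -15 -15 -15 -18 -16 -17  15  11  12  10]
 [ -3  -4  -9  -5 -11  -8 -12 -13 -11 -13 -14 -14 -14 -17 -19 -19]
 [  0  -4  -1  -2  -3  -4  -8  -6  -9 -10 -11 -10 -10 -16 -12 -14]]
```

The button stands 6–7 mm proud again at its new place (lateral 19–20 mm), so it has clicked. I'll regrip higher and nearer the middle, because the fingertips would touch the drawer floor otherwise.

send_rows(plan=[0,0,0,0,0,0,-0.1,0,0,0,0,0,0,-0.1,0,0,0,0,0,0,-0.1,0,0,-8,0,0,0,-0.1,-7,0,-8,0,0,0,-0.1,-10,0,-8,0,0,0,-0.1,-10,0,-8,0,0,0,-0.1])

```text
clock: 11.23
eef_pos: [0.6006, -0.0707, 0.053]
orientation: [[0.999, 0.041, -0.001], [0.041, -0.999, 0.0], [-0.001, -0.0, -1.0]]
ft_force: [0.1, 1.6, -0.2]
width: 0.047
grasp_force: 0.0
```

Run:
```python
from h import *
o=r.observe();print(o["eef_pos"],o["orientation"],o["ft_force"],o["width"])
q,e,k=snap("side");P=pts(e,k);t=np.radians(2.4)
s=(P[...,:2]-[.576,-.0722])@[np.cos(t),np.sin(t)]
m=box((e>.3)&(P[...,2]>.056)&(P[...,2]<.066)&(P[...,1]<-.03)&(P[...,1]>-.11),240,360,130,240);print("tail",np.percentile(s[m],[1,5]))
n=(P[...,:2]-[.576,-.0722])@[-np.sin(t),np.cos(t)]
m=box((e>.3)&(n>.0165)&(n<.024)&(P[...,2]>.04)&(P[...,2]<.056)&(s>-.03)&(s<.03),290,316,190,202);print("button s",m.sum(),np.median(s[m]),np.median(n[m]))
```

```text
[ 0.60063499 -0.07065201  0.05300507] [[ 9.99141091e-01  4.14159310e-02 -1.34173825e-03]
 [ 4.14162942e-02 -9.99141947e-01  2.44061599e-04]
 [-1.33047893e-03 -2.99421799e-04 -9.99999070e-01]] [ 0.09451852  1.64123209 -0.2491064 ] 0.046952271794679326
tail [-0.06046433 -0.05527575]
button s 8 0.00230865608868065 0.019337139941394778
```

send_rows(plan=[0,0,-1,0,0,0,1,0,0,-1,0,0,0,1,0,0,-1,0,0,0,1,0,0,-1,0,0,0,1,0,0,-1,0,0,0,1,0,0,-1,0,0,0,1], grip_force=80)

```text
clock: 11.78
eef_pos: [0.6021, -0.0709, 0.0546]
orientation: [[0.999, 0.042, 0.0], [0.042, -0.999, -0.0], [0.0, 0.0, -1.0]]
ft_force: [-1.9, -1.2, 4.6]
width: 0.0267
grasp_force: 79.6
```

send_rows(plan=[0,0,-10,0,0,0,1,0,0,-25,0,0,0,1,0,0,-45,0,0,0,1,0,0,-70,0,0,0,1,0,0,-90,0,0,0,1,0,0,-110,0,0,0,1,0,0,-120,0,0,0,1,0,0,-120,0,0,0,1])

```text
clock: 12.45
eef_pos: [0.6035, -0.0711, 0.177]
orientation: [[0.999, 0.042, 0.005], [0.042, -0.999, -0.001], [0.005, 0.001, -1.0]]
ft_force: [0.4, 0.1, -3.1]
width: 0.0262
grasp_force: 79.1
```

Run:
```python
from h import *
o=r.observe();print(o["eef_pos"],o["orientation"],o["ft_force"],o["width"])
```

```text
[ 0.60354913 -0.0710543   0.17696708] [[ 0.99911729  0.04166352  0.00536533]
 [ 0.04167039 -0.99913072 -0.00117525]
 [ 0.0053117   0.00139779 -0.99998492]] [ 0.41350667  0.14638551 -3.13585708] 0.02617558390084298
```

send_rows(plan=[-4,-22,0,0,0,-6,1,-11,-60,0,0,0,-12,1,-18,-100,0,0,0,-19,1,-26,-141,0,0,0,-26,1,-33,-182,0,0,0,-33,1,-40,-222,0,0,0,-40,1,-47,-262,0,0,0,-46,1,-53,-292,0,0,0,-52,1])

```text
clock: 13.12
eef_pos: [0.5342, 0.2216, 0.1719]
orientation: [[0.577, 0.817, -0.004], [0.817, -0.577, 0.0], [-0.002, -0.003, -1.0]]
ft_force: [-0.1, 0.1, -3.7]
width: 0.0263
grasp_force: 79.2
```

send_rows(plan=[0,0,0,0,0,-6,1,0,0,0,0,0,-12,1,0,0,0,0,0,-18,1,0,0,0,0,0,-24,1,0,0,0,0,0,-29,1,0,0,0,0,0,-31.3,1,0,0,0,0,0,-31.3,1,0,0,0,0,0,-31.3,1])

```text
clock: 13.78
eef_pos: [0.5356, 0.2186, 0.1723]
orientation: [[0.076, 0.997, -0.003], [0.997, -0.076, -0.001], [-0.001, -0.003, -1.0]]
ft_force: [-0.5, 0.1, -3.3]
width: 0.0262
grasp_force: 79.3
```

Run:
```python
from h import *
o=r.observe();print(o["eef_pos"],o["orientation"],o["ft_force"],o["width"])
T=o["eef_pos"]
q,e,k=snap("side");P=pts(e,k)
t=np.radians(85.7);D=np.array([np.cos(t),np.sin(t)]);N=np.array([np.sin(t),-np.cos(t)])
m=(e>.3)&(P[...,2]>T[2]-.022)&(P[...,2]<T[2]+.012)&(np.abs(P[...,0]-T[0])<.05)&(np.abs(P[...,1]-T[1])<.15)
s=(P[m][:,:2]-T[:2])@D;print("along",m.sum(),np.percentile(s,[0,1,3,97,99,100]).round(4))
# drawer walls now: points at z .045-.07 in side view
C=np.array([.556,.2135]);A=(P[...,:2]-C)
y=A@D;x=A@N;z=P[...,2]
w=(e>.3)&(z>.028)&(z<.075)&(np.abs(y)<.125)&(x>-.13)&(x<.05)
h,ed=np.histogram(x[w],np.arange(-.13,.06,.005));print("x",dict(zip((ed*1000).round().astype(int).tolist(),h.tolist())))
h,ed=np.histogram(y[w&(x>-.06)&(x<.03)],np.arange(-.125,.13,.004));print("y",dict(zip((ed*1000).round().astype(int).tolist(),h.tolist())))
save(np.vstack([q[150:340,130:450]]),"g6.png")
```

```text
[0.53563195 0.21855799 0.17233309] [[ 7.64576116e-02  9.97067781e-01 -3.17386372e-03]
 [ 9.97072446e-01 -7.64599993e-02 -6.37738714e-04]
 [-8.78542342e-04 -3.11581208e-03 -9.99994760e-01]] [-0.53315765  0.12870706 -3.30549495] 0.02622804543295197
along 650 [-0.0877 -0.0811 -0.0593  0.0768  0.0774  0.0782]
x {-130: 14, -125: 13, -120: 12, -115: 15, -110: 13, -105: 560, -100: 203, -95: 168, -90: 109, -85: 50, -80: 35, -75: 28, -70: 33, -65: 45, -60: 36, -55: 33, -50: 42, -45: 37, -40: 38, -35: 42, -30: 36, -25: 37, -20: 40, -15: 37, -10: 35, -5: 38, 0: 36, 5: 39, 10: 30, 15: 37, 20: 27, 25: 29, 30: 23, 35: 16, 40: 23, 45: 22, 50: 0}
y {-125: 0, -121: 0, -117: 0, -113: 0, -109: 0, -105: 1, -101: 19, -97: 165, -93: 106, -89: 0, -85: 0, -81: 0, -77: 0, -73: 0, -69: 0, -65: 0, -61: 0, -57: 0, -53: 0, -49: 0, -45: 0, -41: 0, -37: 0, -33: 0, -29: 0, -25: 0, -21: 0, -17: 0, -13: 0, -9: 0, -5: 0, -1: 0, 3: 0, 7: 0, 11: 0, 15: 0, 19: 0, 23: 0, 27: 0, 31: 0, 35: 0, 39: 0, 43: 0, 47: 0, 51: 0, 55: 0, 59: 0, 63: 0, 67: 0, 71: 0, 75: 0, 79: 0, 83: 0, 87: 0, 91: 6, 95: 55, 99: 297, 103: 0, 107: 0, 111: 0, 115: 0, 119: 0, 123: 0}
```

View pics/g6.png

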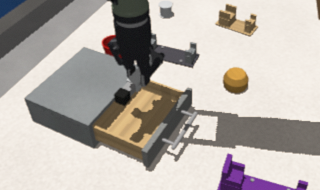

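The leg hangs over the open drawer along its width, centred to about 1 mm by the depth numbers. Lowering it now.

send_rows(plan=[0,0,20,0,0,0,1,0,0,45,0,0,0,1,0,0,70,0,0,0,1,0,0,92,0,0,0,1,0,0,110,0,0,0,1,0,0,121,0,0,0,1,0,0,126,0,0,0,1,0,0,127,0,0,0,1])

```text
clock: 14.5
eef_pos: [0.536, 0.2185, 0.046]
orientation: [[0.076, 0.997, -0.002], [0.997, -0.076, -0.001], [-0.001, -0.002, -1.0]]
ft_force: [0.9, 0.1, -2.5]
width: 0.0266
grasp_force: 79.4
```

send_rows(plan=[0,0,1,0,0,0,1,0,0,2,0,0,0,1,0,0,2,0,0,0,1])

```text
clock: 14.75
eef_pos: [0.5378, 0.219, 0.0464]
orientation: [[0.075, 0.997, 0.002], [0.997, -0.075, 0.001], [0.001, 0.002, -1.0]]
ft_force: [-0.3, 0.1, -2.2]
width: 0.0263
grasp_force: 79.4
```

send_rows(plan=[0,0,1.5,0,0,0,1,0,0,2.5,0,0,0,1,0,0,3,0,0,0,1,0,0,3,0,0,0,1])

```text
clock: 15.08
eef_pos: [0.5367, 0.2188, 0.0422]
orientation: [[0.075, 0.997, -0.0], [0.997, -0.075, 0.0], [0.0, -0.0, -1.0]]
ft_force: [0.6, -0.6, -2.8]
width: 0.0267
grasp_force: 79.4
```

send_rows(plan=[0,0,0,0,0,0,0.1,0,0,0,0,0,0,0,0,0,0,0,0,0,0,0,0,0,0,0,0,0,0,0,-25,0,0,0,0,0,0,-60,0,0,0,0,0,0,-100,0,0,0,0,0,0,-120,0,0,0,0])

```text
clock: 15.75
eef_pos: [0.5392, 0.2194, 0.1673]
orientation: [[0.075, 0.997, 0.007], [0.997, -0.075, 0.002], [0.002, 0.007, -1.0]]
ft_force: [1.4, -0.1, -0.2]
width: 0.0427
grasp_force: 0.0
```

Run:
```python
from h import *
o=r.observe();print(o["eef_pos"],o["orientation"][:,0],o["ft_force"],o["width"])
q,e,k=snap("side");P=pts(e,k);C=np.array([.556,.2135]);t=np.radians(85.7);D=np.array([np.cos(t),np.sin(t)]);N=np.array([np.sin(t),-np.cos(t)])
A=P[...,:2]-C;y=A@D;x=A@N;z=P[...,2]
m=(e>.3)&(z>.035)&(z<.058)&(abs(y)<.09)&(abs(x+.02)<.035);print("leg y",m.sum(),np.percentile(y[m],[1,99]),"x",np.percentile(x[m],[5,95]),"z",np.percentile(z[m],[5,50,95]))
m=(e>.3)&(z>.038)&(z<.056)&(abs(y)<.06)&(x<-.11)&(x>-.16);print("handle",m.sum(),np.percentile(x[m],[2,50,98]),P[m].mean(0),np.percentile(y[m],[1,99]))
m=(e>.3)&(z>.03)&(z<.06)&(abs(y)<.08)&(x<-.09)&(x>-.115);print("front",m.sum(),np.percentile(x[m],[5,50]))
save(cv2.resize(q[170:330,130:350],None,fx=3,fy=3),"g7.png")
```

```text
[0.53924044 0.21938234 0.16732878] [0.07528871 0.99715915 0.00229028] [ 1.44628909 -0.05935265 -0.15829685] 0.042684438365927876
leg y 638 [-0.08263754  0.0806811 ] x [-0.0316513  -0.00691827] z [0.03793661 0.04563568 0.04816432]
handle 247 [-0.1416071  -0.13632421 -0.11161269] [0.42309779 0.22816764 0.04937024] [-0.05647638  0.05832695]
front 293 [-0.10899945 -0.10102466]
```

View pics/g7.png

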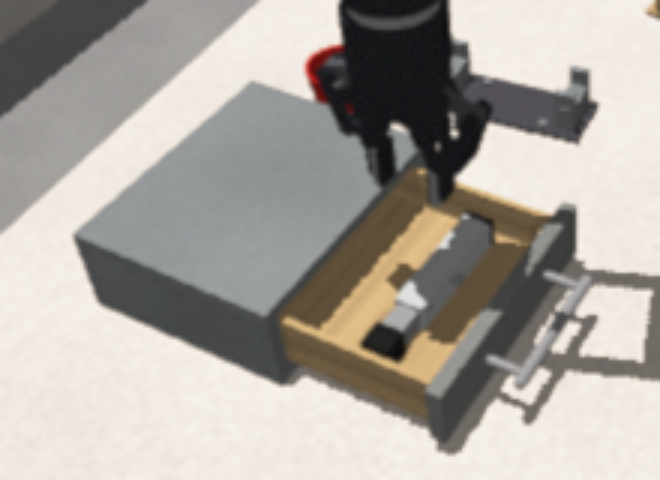

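The leg lies flat between the walls (crop 385,340 to 475,225), and the handle is at crop (550,330). I'll go in front of the handle with the fingers closed.

send_rows(plan=[-4,-25,0,0,0,0,1,-4,-60,0,0,0,0,1,-4,-98,0,0,0,0,1,-4,-136,0,0,0,0,1,-4,-162,0,0,0,0,1,-4,-167,0,0,0,0,1,-4,-167,30,0,0,0,1,-4,-167,60,0,0,0,1], grip_force=60)

```text
clock: 16.47
eef_pos: [0.3725, 0.2286, 0.104]
orientation: [[0.074, 0.997, 0.008], [0.997, -0.074, 0.003], [0.003, 0.008, -1.0]]
ft_force: [1.1, 0.5, -0.2]
width: 0.0001
grasp_force: 0.0
```

send_rows(plan=[0,0,25,0,0,0,1,0,0,45,0,0,0,1,0,0,52,0,0,0,1,0,0,52,0,0,0,1])

```text
clock: 16.8
eef_pos: [0.3688, 0.2267, 0.0485]
orientation: [[0.075, 0.997, -0.004], [0.997, -0.075, -0.002], [-0.002, -0.004, -1.0]]
ft_force: [-0.5, -0.3, 0.7]
width: -0.0
grasp_force: 0.0
```

send_rows(plan=[0,10,0,0,0,0,1,0,20,0,0,0,0,1,0,30,0,0,0,0,1,0,40,0,0,0,0,1,0,51,0,0,0,0,1,0,63,0,0,0,0,1,0,76,0,0,0,0,1,0,89,0,0,0,0,1])

```text
clock: 17.47
eef_pos: [0.4602, 0.2205, 0.0504]
orientation: [[0.076, 0.997, 0.0], [0.997, -0.076, 0.0], [0.0, 0.0, -1.0]]
ft_force: [-1.9, -0.5, 1.8]
width: 0.0001
grasp_force: 0.8
```

send_rows(plan=[0,10,0,0,0,0,1,0,20,0,0,0,0,1,0,30,0,0,0,0,1,0,38,0,0,0,0,1,0,46,0,0,0,0,1,0,53,0,0,0,0,1,0,58,0,0,0,0,1,0,60,0,0,0,0,1])

```text
clock: 18.13
eef_pos: [0.5195, 0.216, 0.0502]
orientation: [[0.076, 0.997, 0.001], [0.997, -0.076, 0.0], [0.0, 0.001, -1.0]]
ft_force: [-0.4, -0.2, -0.5]
width: -0.0001
grasp_force: 0.2
```

```bash
cat > fr.py <<'E'
from h import *
o=r.observe();print(o["eef_pos"],o["ft_force"],o["width"])
q,e,k=snap("side");P=pts(e,k);C=np.array([.556,.2135]);t=np.radians(85.7);D=np.array([np.cos(t),np.sin(t)]);N=np.array([np.sin(t),-np.cos(t)])
A=P[...,:2]-C;y=A@D;x=A@N;z=P[...,2]
m=(e>.3)&(z>.074)&(z<.09)&(abs(y)<.1)&(x>.0)&(x<.3);print("cab top x",np.percentile(x[m],[1,3,97,99]))
m=(e>.3)&(z>.056)&(z<.074)&(y>.03)&(y<.1)&(x<.1);print("front top x",m.sum(),np.percentile(x[m],[3,50,97]) if m.any() else "")
np.savez("s9.npz",q=q,e=e)
E
python3 fr.py
```

```text
[0.51947242 0.21603512 0.05020192] [-0.43480563 -0.18427331 -0.51841901] -0.0001379854792313785
cab top x [0.05114921 0.05295532 0.2404832  0.24486755]
front top x 377 [-0.27651483  0.01842436  0.05157201]
```

send_rows(plan=[0,3,0,0,0,0,1,0,6,0,0,0,0,1,0,9,0,0,0,0,1,0,12,0,0,0,0,1,0,14,0,0,0,0,1,0,14,0,0,0,0,1])

```text
clock: 18.68
eef_pos: [0.5332, 0.215, 0.0503]
orientation: [[0.075, 0.997, 0.001], [0.997, -0.075, 0.0], [0.0, 0.001, -1.0]]
ft_force: [0.3, -0.4, -0.1]
width: -0.0
grasp_force: 0.0
```

send_rows(plan=[0,2,0,0,0,0,1,0,3,0,0,0,0,1,0,4,0,0,0,0,1,0,4,0,0,0,0,1])

```text
clock: 19.02
eef_pos: [0.5367, 0.2147, 0.0502]
orientation: [[0.075, 0.997, 0.0], [0.997, -0.075, 0.0], [0.0, 0.0, -1.0]]
ft_force: [-0.3, -0.4, 0.2]
width: 0.0
grasp_force: 0.1
```

```bash
python3 fr.py
python3 - <<'E'
from h import *
a=np.load("s9.npz");save(cv2.resize(a["q"][170:330,130:350],None,fx=3,fy=3),"g8.png")
E
```

```text
[0.53671918 0.21474377 0.05021819] [-0.28321953 -0.41932177  0.15392051] 2.3938752888140853e-05
cab top x [0.05074093 0.05259113 0.24062781 0.24447592]
front top x 370 [-0.58223451  0.03571192  0.05241477]
```

View pics/g8.png

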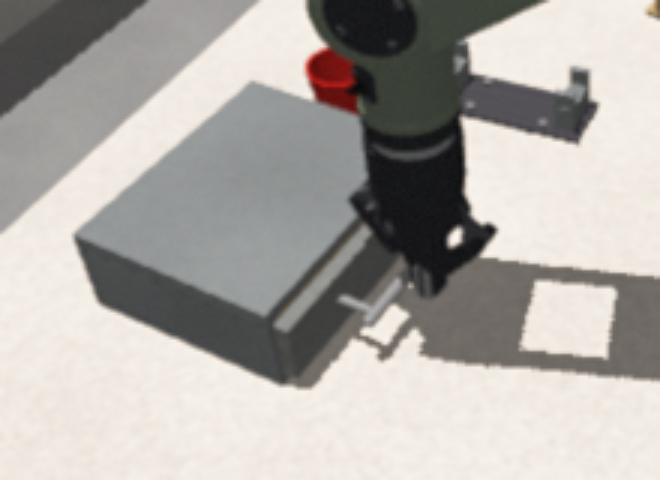

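The drawer is nearly shut, with its front panel still just proud at crop (330,300). I'll keep pushing in small steps.

send_rows(plan=[0,2,0,0,0,0,1,0,4,0,0,0,0,1,0,5,0,0,0,0,1,0,5,0,0,0,0,1])

```text
clock: 19.4
eef_pos: [0.5383, 0.2146, 0.05]
orientation: [[0.075, 0.997, -0.008], [0.997, -0.075, -0.0], [-0.001, -0.008, -1.0]]
ft_force: [-9.7, 1.2, 8.1]
width: -0.0001
grasp_force: 4.8
```

send_rows(plan=[0,1,0,0,0,0,1,0,2,0,0,0,0,1,0,3,0,0,0,0,1,0,3,0,0,0,0,1])

```text
clock: 19.73
eef_pos: [0.5385, 0.2146, 0.05]
orientation: [[0.075, 0.997, -0.014], [0.997, -0.075, -0.001], [-0.002, -0.014, -1.0]]
ft_force: [-15.7, 0.5, 14.3]
width: 0.0001
grasp_force: 8.5
```

send_rows(plan=[0,1,0,0,0,0,1,0,2,0,0,0,0,1,0,3,0,0,0,0,1,0,3,0,0,0,0,1])

```text
clock: 20.07
eef_pos: [0.5387, 0.2146, 0.0499]
orientation: [[0.075, 0.997, -0.02], [0.997, -0.075, -0.001], [-0.003, -0.02, -1.0]]
ft_force: [-23.3, -0.3, 20.6]
width: 0.0002
grasp_force: 12.2
```

Hard stop reached. I'll back off and check the drawer.

send_rows(plan=[0,-10,0,0,0,0,1,0,-20,0,0,0,0,1,0,-45,0,0,0,0,1,0,-75,0,0,0,0,1,0,-105,-30,0,0,0,1,0,-125,-70,0,0,0,1,0,-125,-100,0,0,0,1,0,-125,-100,0,0,0,1])

```text
clock: 20.73
eef_pos: [0.4267, 0.2252, 0.1571]
orientation: [[0.074, 0.997, 0.014], [0.997, -0.074, 0.004], [0.005, 0.014, -1.0]]
ft_force: [2.3, 1.2, 0.5]
width: -0.0002
grasp_force: 0.0
```

```bash
python3 fr.py
python3 - <<'E'
from h import *
a=np.load("s9.npz");q=a["q"]
k=r.camera_info("side");P=pts(a["e"],k);t=np.radians(85.7);D=np.array([np.cos(t),np.sin(t)]);N=np.array([np.sin(t),-np.cos(t)])
A=P[...,:2]-[.556,.2135];y=A@D;x=A@N;z=P[...,2];ok=a["e"]>.3
m=ok&(z>.05)&(z<.08)&(y>.06)&(y<.11)&(x>-.05)&(x<.07);print("front panel x",np.percentile(x[m],[3,20,50,80]))
m=ok&(z>.078)&(z<.09)&(y>.06)&(y<.11)&(x<.15);print("top front edge x",np.percentile(x[m],[1,3]))
m=ok&(z>.035)&(z<.056)&(abs(y)<.05)&(x<.03)&(x>-.06);print("handle x",m.sum(),np.percentile(x[m],[5,50]))
p,_,_=snap("top");save(np.hstack([cv2.resize(q[190:310,140:260],None,fx=3.2,fy=3.2),cv2.resize(p[60:260,180:440],(500,384))])[:, :800],"g9.png")
E
```

```text
[0.42672429 0.22517024 0.15710076] [2.25714864 1.24210345 0.54661417] -0.000202989400333603
cab top x [0.05101146 0.05214455 0.24017517 0.24455179]
front top x 369 [-0.59206526  0.03648882  0.05225258]
front panel x [0.03541021 0.03637665 0.04004184 0.05025787]
top front edge x [-0.60729048 -0.60556478]
handle x 183 [-4.00122756e-03  7.60072039e-05]
```

View pics/g9.png

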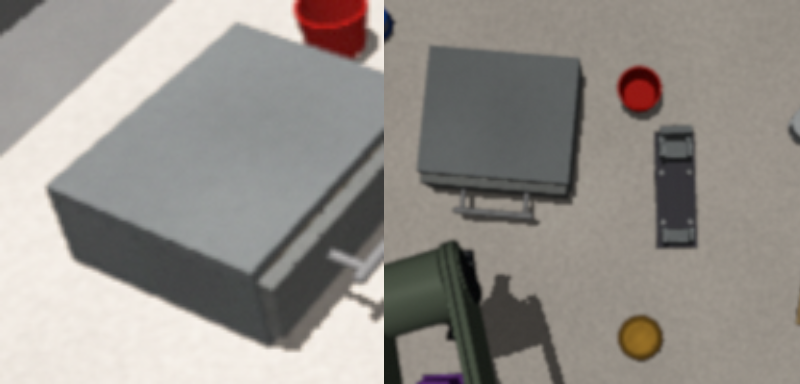

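The drawer is shut: its panel sits flush against the cabinet, the handle moved 136 mm, and the bystanders are where they were. Handing in.

```bash
python3 -c "
from rig import r
print(r.sign_off())"
```

```text
the job is handed in; nothing more can be done
None
```

I laid the leg in the grey jig and shortened it until the button clicked into the next hole. It now lies flat in the drawer, which is pushed shut. The job is handed in at about 21 s on the robot's clock, and the bystanders I checked were undisturbed.

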